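Load and start the hub-parts cleaner

ROBOT

A 7-joint arm with a two-finger parallel gripper is mounted at the origin on the work surface. World frame = base frame: x ahead of the robot, y to its left, z up, the work surface at z = 0. Lengths are in mm, angles in rad, forces in N, time in s.
With the tool pointing down it reaches from about 400 to 875 mm from the base axis. Payload 4.4 kg.
Tool frame: the origin (TCP) lies on the centre line of the jaws, within the pads' length; the fingertips stand 14 mm ahead of it and the grasp point (between the pads) lies 5 mm behind it (tips_ahead is the distance from the TCP to the fingertips, in mm); z points along the fingers, y is the line along which they close (so a half turn about z gives the same grasp; the last joint's range is limited). The gripper opens to 85 mm and grips with 20 to 120 N. Pads are 22 mm wide; open, the fingers measure 114 mm over their backs; the gripper's body (76 mm by 85 mm) begins 54 mm behind the grasp point. The pads swing forward as they close: fully open they stand 13 mm farther back than shut.
Start: joints at [-1.195, 0.628, 0.038, 1.517, -0.027, 0.996, -0.02], TCP at [277.898, 587.614, 245.313] pointing down, gripper open.
Joint ranges: [-3.06, 3.06], [-0.37, 2.12], [-1.25, 1.32], [0.18, 2.47], [-1.1, 4.24], [0.23, 1.98], [-2.94, 2.94]. Speed limits (rad/s): [2.57, 2.57, 3.14, 3.14, 3.14, 3.14, 3.14].

INTERFACE

Orientations are given as [roll, pitch, yaw] about the fixed x, y, z axes, in that order (R = Rz(yaw) Ry(pitch) Rx(roll)).
In Python, from cell import * gives the robot as it stands.
- The arm moves only by the tool move_arm, never from a script. Its argument "rows" is text: rows parted by semicolons, each of 7 numbers parted by spaces: the shift along the tool's x, y, z scaled (see below), then the turn, a rotation vector about the tool's x, y, z scaled (see below), then the closure, from -1 (fully open) to 1 (shut). A call has 1 to 12 rows; each row is the pose to reach, as a shift and turn from the pose commanded when the call began, along the tool's axes at that moment; what a row does not reach only later rows make up. The controller multiplies each number of a shift by 0.3 m and each number of a turn by pi/2 rad. A row lasts 1/12 s, in which the tool goes at most 41.7 mm and 7.16 degrees, less where a joint would pass 70% of its speed; a pose out of reach is approached as far as the arm can. A call with a number of a shift or a turn outside -1 to 1 is refused whole. A call with a gripper value outside its range is refused whole. The fingers move at their own pace and stop on an object; the grip force is fixed at half the most. Time passes only in rows, so rows that repeat a pose let the fingers close. It gives the time, the measured TCP pose, the force, the opening and the grip force at its end, in the units of the state.
- read_state(): the state, without advancing time (a new reading comes with each control period).
- get_image(name): name is "scene" or "side" or "wrist"; returns a dict with "img" (400x640x3 uint8, red, green, blue), "vfov" (degrees; the focal length in pixels is half the picture's height over the tangent of half this angle, whatever the lens; pixels are square), "cx", "cy" (the principal point, pixels), "k1" (the pictures are not rectified: a ray, as slopes to the right and down, at radius r is drawn at 1 + k1 r^2 times it, then the intrinsics apply), "extrinsics" (4x4, takes a point from camera to world coordinates); the wrist camera has in their place "T_tool_cam" (4x4, takes a point from camera to tool coordinates, whose origin is the TCP and whose axes are the flange's). Camera axes: x right, y up, looking along -z (the intrinsics and any distortion apply to the point x, -y, -z); pixel columns grow to the right and rows downward; lengths in mm; the calibration is good to about 2 mm. A picture is of the moment at which its call begins: read the wrist's pose just before it. There is no depth.
- finish_job(): hands the job in; it is judged then, once.
The state is a dict: "clock": time; "qpos": joint angles; "qd": joint speeds; "tau": joint torques, N m; "eef_pos": TCP position; "tool_rot": TCP orientation; "force": force on the tool from outside, world axes, zero at the start; "torque": the same for the moment, N m; "width": finger opening in mm; "gripper_force": force on a finger pad.
Only numpy, scipy, OpenCV 4.12 (cv2) and the standard library are available. Lean on these libraries where they do the work, as an engineer would, in place of code of your own. Each camera call takes 0.05 s, during which the arm holds its last target. There are 200 camera calls.

TASK

Load the bench-top cleaner and start it: tip the axle nuts out of the steel cup into the cleaner's tank and stand the empty cup upright on the rubber mat again, and lift every freehub off the free-spinning turntable and put it in the tank too. Only when all the parts are in the tank and the cup is back, push the cleaner's lever fully over to start it. Do not disturb the other things on the bench.

Things in the scene. Friction and masses are not known exactly. Their poses are not given: they have to be found in the camera images.
- cleaner: the fixed parts cleaner: an open steel tank, outside 200 (its x) x 220 (its y) x 100 mm high, walls 10 mm, so inside 180 x 200 mm and 60 mm deep; the tank floor is 40 mm above the bench, the rim 100 mm. Starts empty. Origin: on the bench under the tank's centre. On its +y side is a grey control panel (y +110 to +170 mm, 75 mm high) with the lever on a block 70 x 50 x 25 mm.
- start_lever (a joint): the cleaner's start lever, rad. About 0 to 0.12 = off, leaning towards the cleaner's -x; 1.0 = fully over towards the cleaner's +x (the end stop). It stays where it is left; about 1 to 2 N at the ball moves it.
- start_lever_tip (a point): centre of the black ball (26 mm in diameter) on the lever's end, 60 mm from its pivot. The pivot is at cleaner x 0, y +140 mm, 97 mm above the bench, its axis along the cleaner's y; the ball is 29 mm to the -x side and 150 mm high when off, 157 mm high midway, 29 mm to the +x side and 150 mm high when fully on.
- turntable: a round turntable of 220 mm diameter whose aluminium plate spins freely on a fixed black base, so the freehubs on it can turn about its centre when it is touched. The top of the plate is 30 mm above the bench and flat, without a rim. Origin: on the bench under its centre. It stands to one side of the cleaner, left or right, the mat to the other.
- mat: a thin black rubber mat 170 x 170 x 4 mm, fixed on the bench. Origin: centre of its underside, on the bench (top at 4 mm).
- cup: an open round polished-steel cup, 80 mm tall, outside diameter 58 mm at the foot widening evenly to 66 mm at the rim, walls 3 mm, floor 5 mm thick, about 0.14 kg. Origin: centre of its underside; z points out of its mouth. It starts upright on the mat with the nuts in it. Nuts slide in it easily: tipping it about 110 degrees from upright empties it.
- nut0: a domed steel axle nut: hexagon 18 mm across the corners, 12.5 mm tall, 14 g. Origin: centre of its underside, z along its axis. Starts inside the cup. Three to five of the five are present; an absent one reads None.
- nut1: a domed steel axle nut: hexagon 18 mm across the corners, 12.5 mm tall, 14 g. Origin: centre of its underside, z along its axis. Starts inside the cup. Three to five of the five are present; an absent one reads None.
- nut2: a domed steel axle nut: hexagon 18 mm across the corners, 12.5 mm tall, 14 g. Origin: centre of its underside, z along its axis. Starts inside the cup. Three to five of the five are present; an absent one reads None.
- nut3: a domed steel axle nut: hexagon 18 mm across the corners, 12.5 mm tall, 14 g. Origin: centre of its underside, z along its axis. Starts inside the cup. Three to five of the five are present; an absent one reads None.
- nut4: a domed steel axle nut: hexagon 18 mm across the corners, 12.5 mm tall, 14 g. Origin: centre of its underside, z along its axis. Starts inside the cup. Three to five of the five are present; an absent one reads None.
- freehub0: a freehub, a metal stepped cylinder 40 mm tall; foot flange 42 mm in diameter and 10 mm high, above it a splined barrel 34 mm in diameter (grip here). About 0.11 kg. Origin: centre of its underside; z points up along its axis. Starts standing on the turntable plate. Three or four of the four are present; an absent one reads None.
- freehub1: a freehub, a metal stepped cylinder 40 mm tall; foot flange 42 mm in diameter and 10 mm high, above it a splined barrel 34 mm in diameter (grip here). About 0.11 kg. Origin: centre of its underside; z points up along its axis. Starts standing on the turntable plate. Three or four of the four are present; an absent one reads None.
- freehub2: a freehub, a metal stepped cylinder 40 mm tall; foot flange 42 mm in diameter and 10 mm high, above it a splined barrel 34 mm in diameter (grip here). About 0.11 kg. Origin: centre of its underside; z points up along its axis. Starts standing on the turntable plate. Three or four of the four are present; an absent one reads None.
- freehub3: a freehub, a metal stepped cylinder 40 mm tall; foot flange 42 mm in diameter and 10 mm high, above it a splined barrel 34 mm in diameter (grip here). About 0.11 kg. Origin: centre of its underside; z points up along its axis. Starts standing on the turntable plate. Three or four of the four are present; an absent one reads None.
- spray_can: bystander: a spray can, 60 mm in diameter, 170 mm tall, beyond the cleaner. Origin: centre of its underside.
- oil_bottle: bystander: a small white oil bottle, 38 mm in diameter, 100 mm tall, between the robot and the cleaner, to the left. Origin: centre of its underside.
- grease_jar: bystander: an amber jar, 56 mm in diameter, 50 mm tall, beyond the place on the left. Origin: centre of its underside.
- wrench: bystander: a wrench 170 mm long lying flat between the robot and the cleaner, to the right. Origin: its middle, on the bench; lies along its x.
- tape_roll: bystander: a roll of tape, 70 mm outside, 24 mm tall, lying flat beyond the place on the right. Origin: centre of its underside.
- sprocket: bystander: a loose toothed sprocket, 80 mm across, 6 mm thick, lying flat beyond the cleaner. Origin: centre of its underside.
Mind the look-alikes: they are no part of the job. What is shaped like the freehub3 but green is not meant.

How it is judged (in metres and radians):
On the way, in this order (a step that is already met when the one before it is completed fails the run):
1. the cup is tipped (more than 60 degrees) above the tank (angle between cup's own z axis and vertical above 1.05 rad and horizontal distance between cup and cleaner below 0.18 m and height (world z) of cup above 0.08 m).
2. all nuts and freehubs lie in the tank and the cup stands upright on the mat (x of nut0 in the frame of cleaner between -0.092 and 0.092 m and y of nut0 in the frame of cleaner between -0.102 and 0.102 m and z of nut0 in the frame of cleaner between 0.03 and 0.095 m and x of nut1 in the frame of cleaner between -0.092 and 0.092 m and y of nut1 in the frame of cleaner between -0.102 and 0.102 m and z of nut1 in the frame of cleaner between 0.03 and 0.095 m and x of nut2 in the frame of cleaner between -0.092 and 0.092 m and y of nut2 in the frame of cleaner between -0.102 and 0.102 m and z of nut2 in the frame of cleaner between 0.03 and 0.095 m and x of nut3 in the frame of cleaner between -0.092 and 0.092 m and y of nut3 in the frame of cleaner between -0.102 and 0.102 m and z of nut3 in the frame of cleaner between 0.03 and 0.095 m and x of nut4 in the frame of cleaner between -0.092 and 0.092 m and y of nut4 in the frame of cleaner between -0.102 and 0.102 m and z of nut4 in the frame of cleaner between 0.03 and 0.095 m and x of freehub0 in the frame of cleaner between -0.092 and 0.092 m and y of freehub0 in the frame of cleaner between -0.102 and 0.102 m and z of freehub0 in the frame of cleaner between 0.03 and 0.095 m and x of freehub1 in the frame of cleaner between -0.092 and 0.092 m and y of freehub1 in the frame of cleaner between -0.102 and 0.102 m and z of freehub1 in the frame of cleaner between 0.03 and 0.095 m and x of freehub2 in the frame of cleaner between -0.092 and 0.092 m and y of freehub2 in the frame of cleaner between -0.102 and 0.102 m and z of freehub2 in the frame of cleaner between 0.03 and 0.095 m and x of freehub3 in the frame of cleaner between -0.092 and 0.092 m and y of freehub3 in the frame of cleaner between -0.102 and 0.102 m and z of freehub3 in the frame of cleaner between 0.03 and 0.095 m and x of cup in the frame of mat between -0.085 and 0.085 m and y of cup in the frame of mat between -0.085 and 0.085 m and z of cup in the frame of mat below 0.012 m and angle between cup's own z axis and vertical below 0.15 rad and linear speed of cup below 0.05 m/s), for 0.2 s.
3. the lever is pushed fully over (value of joint start_lever above 0.85 rad), for 0.2 s.
At the end, for the whole second after the job is handed in: Every nut and freehub present lies inside the tank (its origin between the walls and below the rim), the cup stands upright (within 0.15 rad) and at rest on the mat with its centre over the mat, and the lever is over by more than 0.85 of its 1.0 rad (all of step 2 and linear speed of each of freehub0, freehub1, freehub2, freehub3 below 0.05 m/s and value of joint start_lever above 0.85 rad); the robot touches nothing.
It fails at once if one of the bystanders (spray can, oil bottle, grease jar, wrench, tape roll, sprocket) is pushed more than 3 cm (distance of any of spray_can, oil_bottle, grease_jar, wrench, tape_roll, sprocket from where it was at the start of the episode above 0.03 m).
Of nut0, nut1, nut2, nut3, nut4 only 3 to 5 are there at a start; the rules pass over those that are not, and their reading is None.
Of freehub0, freehub1, freehub2, freehub3 only 3 to 4 are there at a start; the rules pass over those that are not, and their reading is None.
At some moment in a run one of cup, freehub0, freehub1, freehub2, freehub3 may be knocked a few centimetres aside while the robot is not near it.
It also fails if it takes over 208 s, if anything falls off the work surface, if the arm or the gripper's body presses on something with over 40 N, if the wrist force passes 120 N, or if a joint passes its speed limit or range.

## Working session

There is one attempt and no reset: what is moved stays moved. The work goes in short steps, Python scripts to look and compute and a tool call to move; the robot and the scene stay as the last step left them, time stands still between calls to the robot, and variables do not carry over. Pictures are saved under pics/ and viewed, at most 14 in all, crops included, and the job is handed in when it is done.

Besides the shell and the picture viewer there is one more tool, called as name(argument=value, ...), one argument or row to a line, values as JSON. move_arm: Moves the arm, as the interface text tells. Its arguments: {"type":"object","properties":{"rows":{"type":"string"}},"required":["rows"]}

```bash
mkdir -p pics; ls; cat > h.py <<'E'
from cell import *
import numpy as np, cv2, json
from scipy.spatial.transform import Rotation as Ro
def TW(s=None):
    s=s or read_state(); T=np.eye(4); T[:3,:3]=Ro.from_euler('xyz',s['tool_rot']).as_matrix(); T[:3,3]=s['eef_pos']; return T
def grab(n,png=None):
    s=read_state(); d=get_image(n)
    d['E']=np.array(d['extrinsics']) if 'extrinsics' in d else TW(s)@np.array(d['T_tool_cam'])
    if png: cv2.imwrite('pics/'+png,cv2.cvtColor(d['img'],cv2.COLOR_RGB2BGR))
    return d
def K(d):
    h=d['img'].shape[0]; f=h/2/np.tan(np.radians(d['vfov'])/2)
    return np.array([[f,0,d['cx']],[0,f,d['cy']],[0,0,1.]])
def ray(d,px):
    k=d['k1']; D=(np.array(px,float)-[d['cx'],d['cy']])/K(d)[0,0]
    p=D.copy()
    for _ in range(50): p=D/(1+k*(p@p))
    v=d['E'][:3,:3]@np.array([p[0],-p[1],-1]); return d['E'][:3,3],v
def onz(d,px,z):
    o,v=ray(d,px); return o+v*(z-o[2])/v[2]
def proj(d,P):
    q=np.linalg.inv(d['E'])@np.append(P,1); p=np.array([q[0],-q[1]])/-q[2]; p=p*(1+d['k1']*(p@p))
    return K(d)[0,0]*p+[d['cx'],d['cy']]
def tri(r):  # list of (o,v)
    A=np.zeros((3,3));b=np.zeros(3)
    for o,v in r:
        v=v/np.linalg.norm(v);M=np.eye(3)-np.outer(v,v);A+=M;b+=M@o
    x=np.linalg.solve(A,b); return x,[np.linalg.norm(np.cross(x-o,v/np.linalg.norm(v))) for o,v in r]
def mv(P,rot=None):  # shift/turn numbers to reach TCP P, orientation matrix
    T=TW(); print('shift',np.round(T[:3,:3].T@(np.array(P)-T[:3,3])/300,3))
    if rot is not None: print('turn',np.round(Ro.from_matrix(T[:3,:3].T@rot).as_rotvec()/(np.pi/2),3))
E
python3 - <<'E'
from h import *
s=read_state();print(s)
for n in('scene','side','wrist'):
    d=grab(n,n+'0.png');print(n,d['vfov'],d['cx'],d['cy'],d['k1'],np.round(d['E'],2).tolist())
print(np.round(d['T_tool_cam'],3).tolist())
E
```

```text
pics
{'clock': 0.0, 'qpos': array([-1.19475349,  0.62930728,  0.03843272,  1.51836295, -0.02700324,
        0.99631451, -0.01998527]), 'qd': array([-0.00085213, -0.00143368,  0.00010696, -0.00086824, -0.00186848,
       -0.00017952,  0.00164856]), 'tau': array([ 4.33907035e-04, -5.63400328e+01,  1.22641202e+00, -1.93443167e+01,
        1.09209248e-02,  1.06598792e-02, -2.05241639e-05]), 'eef_pos': array([277.65587558, 587.05208198, 244.41569415]), 'tool_rot': array([-3.13971824e+00,  1.45796335e-05,  2.69977038e+00]), 'force': array([ 0.92175044, -0.21511989, -0.71775862]), 'torque': array([-0.03845303, -0.02911029,  0.02555613]), 'gripper_force': 0.0, 'width': 85.27598195504217}
scene 53.212939108521326 314.778295591854 197.23726215066364 -0.09071345488935621 [[0.26, -0.58, 0.77, 1585.77], [0.97, 0.17, -0.19, -263.04], [-0.02, 0.8, 0.61, 902.37], [0.0, 0.0, 0.0, 1.0]]
side 45.98338130877708 325.31097573642177 202.33671377873117 -0.13908908432315104 [[0.97, 0.19, -0.15, 379.64], [-0.24, 0.75, -0.62, -769.28], [-0.01, 0.63, 0.77, 1081.69], [0.0, 0.0, 0.0, 1.0]]
wrist 67.31659978548237 321.1773854473587 198.03260183238206 0.001254870960826469 [[0.43, -0.86, -0.29, 203.8], [0.9, 0.4, 0.14, 621.66], [-0.0, -0.32, 0.95, 372.64], [0.0, 0.0, 0.0, 1.0]]
[[0.0, 0.949, 0.317, 81.522], [1.0, -0.0, 0.0, -0.567], [0.0, 0.317, -0.949, -128.155], [0.0, 0.0, 0.0, 1.0]]
```

View pics/scene0.png

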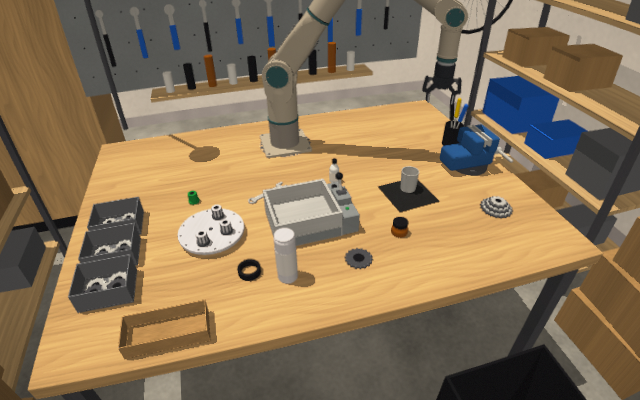

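View pics/side0.png

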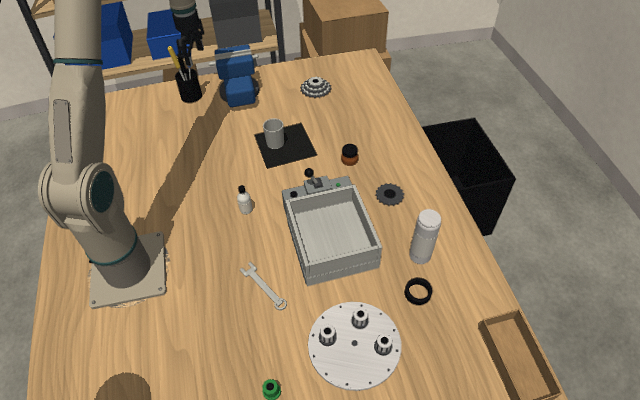

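The scene view shows three metal freehubs on the turntable at about (205-225,212-240). The green look-alike is at (193,197), the tank at (305,210), the lever ball near (340,180), and the cup on the mat at (409,180). The side view shows the same layout, with the freehubs at (327,335), (360,318), (384,344), the cup at (273,132) and the ball at (309,173). I'll zoom in to pick points.

```bash
python3 - <<'E'
import cv2,numpy as np
a=cv2.imread('pics/scene0.png');b=cv2.imread('pics/side0.png')
cv2.imwrite('pics/c1.png',cv2.resize(a[150:270,170:450],(800,343),interpolation=cv2.INTER_CUBIC)) # s=2.857
cv2.imwrite('pics/c2.png',cv2.resize(b[110:400,230:450],(455,600),interpolation=cv2.INTER_CUBIC)) # s=2.069
E
```

```text
(no output)
```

View pics/c1.png

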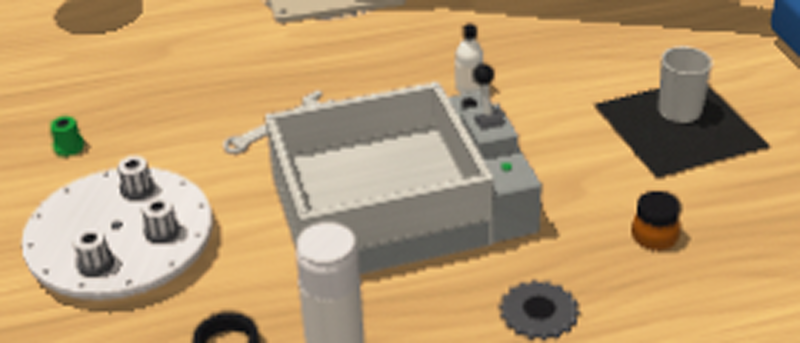

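View pics/c2.png

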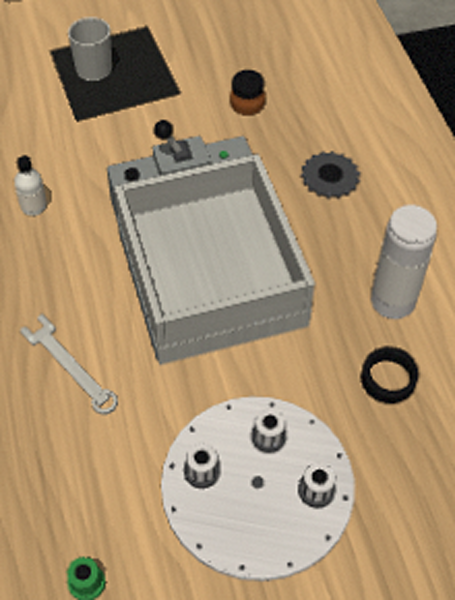

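Crop 1 has the rim corners at (268,117), (437,86), (492,182), (303,217), the ball at (484,74) and the cup mouth at (686,62). Crop 2 has the ball at (163,130), the cup mouth at (90,35) and the hub tops at (202,455), (270,420), (320,474). Next I triangulate.

```bash
python3 - <<'E'
from h import *
A=grab('scene');B=grab('side')
ca=lambda p:np.array(p)/2.857+[170,150]-.3
cb=lambda p:np.array(p)/2.069+[230,110]-.3
for n,p,q in [('A',(269,117),(155,330)),('B',(437,86),(122,186)),('C',(492,182),(258,157)),('D',(303,217),(312,287)),
 ('cupmouth',(686,62),(90,35)),('ball',(484,74),(163,130)),('h1',(135,163),(202,454)),('h2',(158,206),(270,420)),('h3',(91,240),(320,474)),
 ('tt',(117,225),(257,482)),('m1',(597,103),(78,120)),('m2',(768,146),(152,28)),('m3',(660,178),(180,93)),
 ('green',(65,122),(84,572)),('bottletop',(469,31),(24,162)),('spray',(327,240),(413,222)),('jar',(658,205),(247,82))]:
    x,e=tri([ray(A,ca(p)),ray(B,cb(q))]); print(n,np.round(x,1),np.round(e,1))
E
```

```text
A [ 466.3 -166.    89.2] [3.6 3.6]
B [471.9  46.6 100.4] [0.9 0.9]
C [660.1  56.5  93.7] [0.4 0.4]
D [ 663.8 -159.4   95.2] [2.5 2.5]
cupmouth [484.3 377.2  79.7] [1.6 1.6]
ball [537.   84.7 152.2] [0.4 0.4]
h1 [ 484.2 -328.5   71.1] [0. 0.]
h2 [ 569.2 -307.9   70.3] [0.6 0.6]
h3 [ 604.2 -384.2   68.5] [1.1 1.1]
tt [ 540.5 -359.7   29.5] [0.5 0.5]
m1 [440.7 276.7   3.9] [2.1 2.1]
m2 [594.8 449.1   8.3] [1.5 1.5]
m3 [605.9 294.7   0.8] [0.7 0.7]
green [ 331.1 -415.3   39.5] [1.5 1.5]
bottletop [352.1 125.1  94.9] [1.6 1.6]
spray [ 787.3 -151.2  170.6] [0.2 0.2]
jar [699.7 244.5  47.5] [0.5 0.5]
```

All the points match the given heights (hub tops ~70, plate 29.5, ball 152, rim ~95-100). The tank centre is about (567,-55) and the mat centre about (518,363). I plan a tilted side grasp of the cup, so I'll test in free air whether the wrist can tilt that way.

```bash
cat >> h.py <<'E'
def rot(az,th,roll=0): # closing line at azimuth az, tool leans th (rad) to the left of az, then roll about tool z
    y=np.array([np.cos(az),np.sin(az),0]);t=np.array([-np.sin(az),np.cos(az),0])
    z=t*np.sin(th)+np.array([0,0,-np.cos(th)]);x=np.cross(y,z)
    return np.stack([x,y,z],1)@Ro.from_rotvec([0,0,roll]).as_matrix()
E
python3 - <<'E'
from h import *
R=rot(.662,np.radians(55)); print(R[:,2])
P=np.array([484,377,52])-130*R[:,2]; P[2]=260; print(P)
mv(P,R)
E
```

```text
[-0.50352916  0.64611799 -0.57357644]
[549.45879143 293.00466182 260.        ]
shift [-1.238 -0.5   -0.05 ]
turn [-0.143  0.6    0.274]
```

move_arm(
  rows="-0.14 -0.05 0 0 0.05 0.02 -1;-0.28 -0.1 0 0 0.1 0.04 -1;-0.42 -0.15 0 0 0.15 0.06 -1;-0.56 -0.2 0 0 0.2 0.08 -1;-0.7 -0.25 0 -0.03 0.25 0.12 -1;-0.84 -0.32 0 -0.07 0.32 0.15 -1;-1 -0.4 -0.02 -0.1 0.4 0.18 -1;-1 -0.45 -0.04 -0.12 0.48 0.22 -1;-1 -0.5 -0.05 -0.14 0.56 0.26 -1;-1 -0.5 -0.05 -0.143 0.6 0.274 -1;-1 -0.5 -0.05 -0.143 0.6 0.274 -1;-1 -0.5 -0.05 -0.143 0.6 0.274 -1",
)

```text
clock: 1.25
eef_pos: [485.5, 322.4, 258.7]
tool_rot: [-3.138, -0.96, 2.228]
force: [-0.7, 0.9, -0.0]
width: 85.5
gripper_force: 0.0
```

```bash
python3 - <<'E'
from h import *
s=read_state();print(s['clock'],np.round(s['qpos'],2),TW(s)[:3,2],s['eef_pos'],s['force'])
R=rot(.662,np.radians(55)); P=np.array([484,377,52])-130*R[:,2]
print(P);mv(P,R)
grab('wrist','w1.png')
E
```

```text
1.25 [-0.06  0.8  -0.25  1.58 -0.71  1.31  0.78] [-0.50302407  0.64674171 -0.57331662] [485.45802556 322.4466042  258.72667715] [-0.67359643  0.90220931 -0.02929913]
[549.45879143 293.00466182 126.56493673]
shift [-0.48   0.109  0.082]
turn [ 0.    -0.    -0.002]
```

View pics/w1.png

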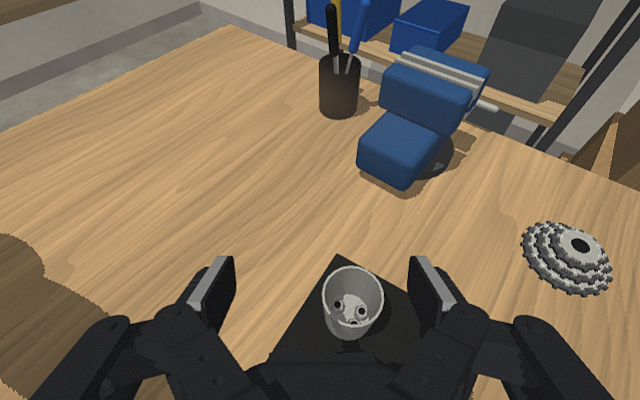

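The wrist view looks into the cup: mouth centred about (353,295), at least three nuts inside. The 55° tilt is reachable. I check the cup with this view, then move to the pre-grasp pose.

```bash
python3 - <<'E'
from h import *
d=grab('wrist');A=grab('scene')
print(onz(d,(353,296),84),onz(d,(353,296),80)); print(tri([ray(d,(353,295)),ray(A,np.array((686,62))/2.857+[169.7,149.7])]))
E
```

```text
[481.84652884 382.10833539  84.        ] [481.3608229  383.42568903  80.        ]
(array([479.83574054, 383.03005997,  77.65105632]), [np.float64(2.078774231446151), np.float64(2.0787742314461752)])
```

move_arm(
  rows="-0.12 0.03 0.02 0 0 0 -1;-0.24 0.06 0.04 0 0 0 -1;-0.36 0.09 0.06 0 0 0 -1;-0.48 0.109 0.082 0 0 0 -1;-0.48 0.109 0.082 0 0 0 -1;-0.48 0.109 0.082 0 0 0 -1",
)

```text
clock: 1.9
eef_pos: [547.7, 296.4, 127.7]
tool_rot: [-3.139, -0.962, 2.234]
force: [0.4, 0.4, 1.0]
width: 85.4
gripper_force: 0.0
```

```bash
python3 - <<'E'
from h import *
s=read_state();print(s['clock'],np.round(s['qpos'],2),s['eef_pos'],s['force'])
R=rot(.662,np.radians(55)); mv(np.array([484,377,52])+3*R[:,2],R)
d=grab('wrist','w2.png'); A=grab('scene','s2.png')
E
```

```text
1.9 [-0.04  1.05 -0.22  1.42 -0.66  1.28  0.87] [547.71191489 296.42834394 127.67961278] [0.37643331 0.44646926 0.95068895]
shift [-0.011 -0.001  0.435]
turn [-0.002 -0.001  0.   ]
```

View pics/w2.png

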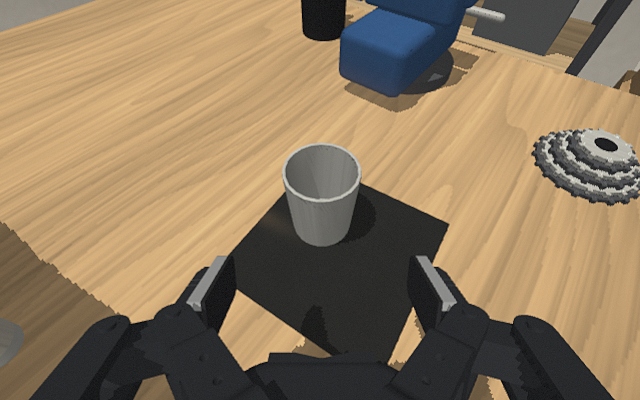

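The cup is centred between the pads: mouth (322,172), foot (322,235), pads at 222 and 418.

```bash
python3 - <<'E'
from h import *
d=grab('wrist');A=grab('scene');B=grab('side')
a=ray(A,np.array((686,62))/2.857+[169.7,149.7]);b=ray(B,np.array((90,35))/2.069+[229.7,109.7]);w=ray(d,(322,172))
print(onz(d,(322,172),84),tri([a,w]),tri([a,b,w]))
P=onz(d,(322,172),84);P[2]=52;R=rot(.662,np.radians(55));mv(P+3*R[:,2],R)
E
```

```text
[482.56918513 382.05931029  84.        ] (array([480.52973745, 382.45144512,  79.29745761]), [np.float64(2.3911718618842586), np.float64(2.3911718618842053)]) (array([483.26259874, 379.59703227,  80.25065694]), [np.float64(0.7883731262596372), np.float64(3.8037547038609354), np.float64(4.368817274920835)])
shift [-0.009 -0.     0.458]
turn [0.001 0.    0.003]
```

move_arm(
  rows="-0.01 0 0.08 0 0 0 -1;-0.01 0 0.16 0 0 0 -1;-0.01 0 0.24 0 0 0 -1;-0.01 0 0.32 0 0 0 -1;-0.01 0 0.38 0 0 0 -1;-0.01 0 0.42 0 0 0 -1;-0.01 0 0.448 0 0 0 -1;-0.01 0 0.448 0 0 0 -1;-0.01 0 0.448 0 0 0 -1",
)

```text
clock: 2.9
eef_pos: [483.2, 380.1, 49.4]
tool_rot: [3.139, -0.96, 2.234]
force: [0.5, -0.5, -0.0]
width: 85.5
gripper_force: 0.0
```

move_arm(
  rows="0 0 0 0 0 0 0;0 0 0 0 0 0 0.5;0 0 0 0 0 0 1;0 0 0 0 0 0 1;0 0 0 0 0 0 1;0 0 0 0 0 0 1;0 0 0 0 0 0 1;0 0 0 0 0 0 1",
)

```text
clock: 3.57
eef_pos: [483.0, 380.5, 49.5]
tool_rot: [3.139, -0.961, 2.234]
force: [1.0, -1.9, 5.1]
width: 60.9
gripper_force: 64.2
```

```bash
python3 - <<'E'
from h import *
s=read_state();print(s['clock'],np.round(s['qpos'],2),s['eef_pos'],s['force'],s['width'],s['gripper_force'])
d=grab('wrist','w3.png')
T=TW();print(T[:3,:3].T@[0,0,1]);mv([490,370,250]);mv([560,110,270],rot(.2,np.radians(55)))
E
```

```text
3.5667 [-0.13  1.13 -0.28  1.56 -0.75  1.03  0.95] [483.00905447 380.49138336  49.46200169] [ 1.03412975 -1.89442519  5.10215122] 60.94249257541646 64.206138591544
[ 0.81988017  0.00137477 -0.57253351]
shift [ 0.524 -0.002 -0.417]
shift [ 0.106 -0.35  -1.134]
turn [-0.24  -0.001  0.169]
```

View pics/w3.png

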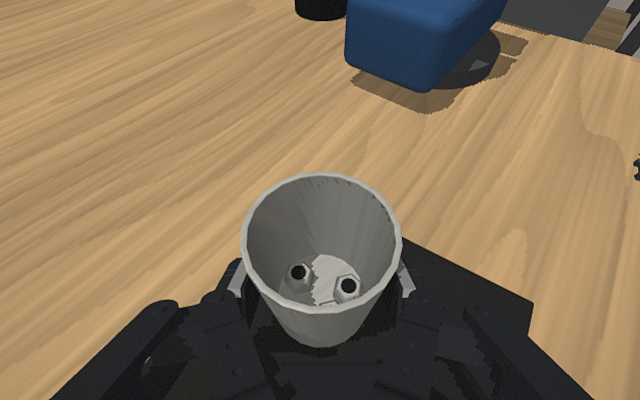

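The view shows the cup held between both pads with the nuts inside, and the width reads 60.9 mm, which fits. Lift straight up.

move_arm(
  rows="0.04 0 -0.03 0 0 0 1;0.1 0 -0.075 0 0 0 1;0.17 0 -0.125 0 0 0 1;0.24 0 -0.175 0 0 0 1;0.31 0 -0.23 0 0 0 1;0.38 0 -0.28 0 0 0 1;0.45 0 -0.33 0 0 0 1;0.52 0 -0.38 0 0 0 1;0.55 0 -0.4 0 0 0 1;0.55 0 -0.4 0 0 0 1",
)

```text
clock: 4.45
eef_pos: [485.2, 377.8, 255.3]
tool_rot: [3.133, -0.959, 2.24]
force: [0.5, -0.1, -2.0]
width: 60.5
gripper_force: 65.1
```

```bash
python3 - <<'E'
from h import *
s=read_state();print(s['clock'],np.round(s['qpos'],2),s['eef_pos'],s['force'],s['width'])
mv([565,150,260],rot(.35,np.radians(55)));mv([567,-25,250],rot(0,np.radians(55)))
E
```

```text
4.45 [-0.13  0.82 -0.27  1.55 -0.74  1.26  0.73] [485.22341526 377.79223022 255.2666067 ] [ 0.47049433 -0.11395452 -2.03160428] 60.546762165220386
shift [-0.424 -0.257 -0.634]
turn [-0.161  0.     0.117]
shift [-0.717 -0.611 -0.995]
turn [-0.344 -0.     0.244]
```

move_arm(
  rows="-0.02 -0.015 -0.03 -0.01 0 0.007 1;-0.06 -0.045 -0.08 -0.03 0 0.02 1;-0.11 -0.09 -0.15 -0.05 0 0.037 1;-0.17 -0.14 -0.235 -0.08 0 0.058 1;-0.23 -0.19 -0.32 -0.11 0 0.08 1;-0.29 -0.245 -0.405 -0.14 0 0.1 1;-0.35 -0.3 -0.49 -0.17 0 0.12 1;-0.41 -0.35 -0.575 -0.2 0 0.142 1;-0.47 -0.4 -0.66 -0.23 0 0.163 1;-0.53 -0.45 -0.745 -0.26 0 0.184 1;-0.59 -0.505 -0.83 -0.29 0 0.205 1;-0.64 -0.55 -0.9 -0.315 0 0.22 1",
)

```text
clock: 5.45
eef_pos: [557.2, 9.9, 247.1]
tool_rot: [-3.135, -0.959, 1.616]
force: [1.0, -0.3, -2.9]
width: 60.5
gripper_force: 65.2
```

```bash
python3 - <<'E'
from h import *
s=read_state();print(s['clock'],np.round(s['qpos'],2),s['eef_pos'],s['force'],s['width'])
mv([570,-30,215],rot(0,np.radians(57)))
mv([570,-30,215],rot(0,np.radians(57),-1.5))
E
```

```text
5.45 [ 0.44  0.77 -0.09  1.69 -0.82  1.3   0.9 ] [557.18586432   9.92922977 247.1126346 ] [ 1.00897046 -0.32970578 -2.87679872] 60.456700414233836
shift [-0.165  0.036 -0.049]
turn [-0.028  0.023  0.016]
shift [-0.165  0.036 -0.049]
turn [-0.04  -0.003 -0.938]
```

move_arm(
  rows="-0.04 0.01 -0.01 0 0 0 1;-0.08 0.02 -0.02 -0.01 0 0 1;-0.12 0.03 -0.03 -0.02 0.01 0.01 1;-0.165 0.036 -0.049 -0.03 0.02 0.01 1;-0.165 0.036 -0.049 -0.03 0.02 -0.04 1;-0.165 0.036 -0.049 -0.03 0.01 -0.1 1;-0.165 0.036 -0.049 -0.03 0.01 -0.16 1;-0.165 0.036 -0.049 -0.03 0.01 -0.22 1;-0.165 0.036 -0.049 -0.03 0.01 -0.22 1",
)

```text
clock: 6.2
eef_pos: [570.9, -25.0, 216.7]
tool_rot: [2.634, -0.888, 2.2]
force: [-0.6, -0.3, -1.7]
width: 60.3
gripper_force: 65.2
```

```bash
python3 - <<'E'
from h import *
s=read_state();print(s['clock'],np.round(s['qpos'],2),s['eef_pos'],s['force'],s['width'])
for r in (-1.6,-3.14): mv([570,-30,185],rot(0,np.radians(57),r))
E
```

```text
6.2 [ 0.55  0.85 -0.17  1.65 -0.79  1.27  1.28] [570.85916919 -25.03362975 216.6572149 ] [-0.61674799 -0.27686556 -1.74079564] 60.33126808947531
shift [-0.089 -0.038  0.044]
turn [-0.006 -0.    -0.777]
shift [-0.089 -0.038  0.044]
turn [-0.006 -0.006 -1.757]
```

Rolling positive keeps joint 7 in range, so roll back that way.

move_arm(
  rows="0 0 0 0 0 0.07 1;0 0 0 0 0 0.14 1;0 0 0 0 0 0.21 1;0 0 0 0 0 0.28 1;0 0 0 0 0 0.35 1;0 0 0 0 0 0.42 1;0 0 0 0 0 0.49 1;0 0 0 0 0 0.56 1;0 0 0 0 0 0.63 1;0 0 0 0 0 0.7 1;0 0 0 0 0 0.75 1;0 0 0 0 0 0.75 1",
)

```text
clock: 7.2
eef_pos: [571.1, -24.6, 216.9]
tool_rot: [-2.312, -0.614, 0.493]
force: [0.2, 0.5, -3.3]
width: 60.1
gripper_force: 65.1
```

```bash
python3 - <<'E'
from h import *
s=read_state();print(s['clock'],np.round(s['qpos'],2),s['eef_pos'],s['force'],s['width'])
for r in (1.6,3.14): mv([570,-30,190],rot(0,np.radians(57),r))
E
```

```text
7.2 [ 0.39  0.85  0.1   1.65 -0.92  1.4   0.22] [571.0659125  -24.63983893 216.94353871] [ 0.18728904  0.51323683 -3.27491659] 60.1421370315528
shift [-0.061  0.059  0.035]
turn [0.004 0.006 0.507]
shift [-0.061  0.059  0.035]
turn [0.009 0.002 1.487]
```

move_arm(
  rows="-0.01 0.01 0.005 0 0 0.07 1;-0.02 0.02 0.01 0 0 0.14 1;-0.03 0.03 0.02 0 0 0.21 1;-0.04 0.04 0.03 0 0 0.28 1;-0.061 0.059 0.035 0 0 0.35 1;-0.061 0.059 0.035 0 0 0.42 1;-0.061 0.059 0.035 0 0 0.49 1;-0.061 0.059 0.035 0 0 0.56 1;-0.061 0.059 0.035 0 0 0.63 1;-0.061 0.059 0.035 0 0 0.7 1;-0.061 0.059 0.035 0 0 0.75 1;-0.061 0.059 0.035 0 0 0.75 1",
)

```text
clock: 8.2
eef_pos: [570.4, -30.1, 190.1]
tool_rot: [-2.197, 0.34, -0.23]
force: [-0.5, 0.3, -1.9]
width: 60.4
gripper_force: 65.2
```

```bash
python3 - <<'E'
from h import *
s=read_state();print(s['clock'],np.round(s['qpos'],2),s['eef_pos'],s['force'],s['width'])
mv([570,-30,190],rot(0,np.radians(57),3.14))
c=TW()[:3,:3]@rot(.662,np.radians(55)).T@[0,0,1];print('cup axis',c)
E
```

```text
8.2 [ 0.27  0.91  0.32  1.66 -1.03  1.49 -0.83] [570.38394198 -30.14621246 190.14609692] [-0.52770504  0.31031574 -1.86954157] 60.41478146455593
shift [-0.001  0.001  0.001]
turn [ 0.006 -0.003  0.739]
cup axis [ 0.7548986  -0.65439894  0.04347568]
```

move_arm(
  rows="0 0 0 0 0 0.07 1;0 0 0 0 0 0.14 1;0 0 0 0 0 0.21 1;0 0 0 0 0 0.28 1;0 0 0 0 0 0.35 1;0 0 0 0 0 0.42 1;0 0 0 0 0 0.49 1;0 0 0 0 0 0.56 1;0 0 0 0 0 0.63 1;0 0 0 0 0 0.7 1;0 0 0 0 0 0.72 1;0 0 0 0 0 0.72 1",
)

```text
clock: 9.2
eef_pos: [570.5, -30.3, 190.5]
tool_rot: [-3.094, 0.985, -1.508]
force: [-1.0, 0.0, -1.8]
width: 60.7
gripper_force: 65.3
```

```bash
python3 - <<'E'
from h import *
s=read_state();print(s['clock'],np.round(s['qpos'],2),s['eef_pos'],s['force'],s['width'])
c=TW()[:3,:3]@rot(.662,np.radians(55)).T@[0,0,1];print('cup axis',c)
d=grab('scene','s3.png');b=grab('side')
a=cv2.resize(d['img'][130:270,230:400],(486,400));b=cv2.resize(b['img'][120:300,260:400],(311,400))
cv2.imwrite('pics/s3.png',np.hstack([a,b])[:,:,::-1])
E
```

```text
9.2 [ 0.21  0.93  0.42  1.66 -1.08  1.56 -1.92] [570.47277596 -30.30137992 190.5251938 ] [-0.95767856  0.01802738 -1.77224068] 60.704456796373954
cup axis [ 0.03145823 -0.93014159 -0.36585107]
```

View pics/s3.png

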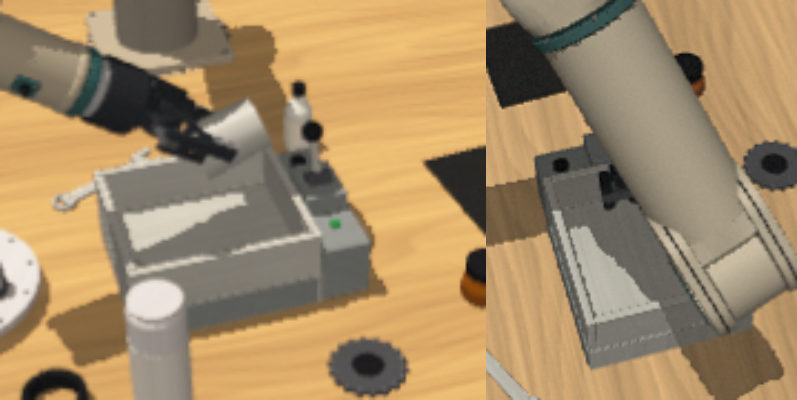

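The cup is tipped 111° over the tank and I can't yet see whether it has emptied. I'll dwell with a small shake.

move_arm(
  rows="0 0.02 0 0 0 0 1;0 -0.02 0 0 0 0.02 1;0 0.03 0 0 0 0 1;0 -0.03 0 0 0 0.02 1;0 0.03 0 0 0 0 1;0 -0.03 0 0 0 0.04 1;0 0 0 0 0 0.08 1;0 0.02 0 0 0 0.05 1;0 -0.02 0 0 0 0.02 1;0 0 0 0 0 0 1;0 0 0 0 0 0 1;0 0 0 0 0 0 1",
)

```text
clock: 10.3
eef_pos: [570.0, -30.8, 190.8]
tool_rot: [-3.097, 0.985, -1.512]
force: [0.3, 1.1, -1.1]
width: 60.6
gripper_force: 65.9
```

```bash
python3 - <<'E'
from h import *
s=read_state();print(s['clock'],np.round(s['qpos'],2),s['eef_pos'],s['force'],s['width'])
d=grab('wrist');e=grab('scene')
cv2.imwrite('pics/w4.png',np.vstack([cv2.resize(d['img'],(480,300)),cv2.resize(e['img'][170:250,260:360],(375,300)).repeat(1,0) if 0 else cv2.copyMakeBorder(cv2.resize(e['img'][170:250,260:360],(375,300)),0,0,0,105,0)])[:,:,::-1])
E
```

```text
10.3 [ 0.24  0.92  0.37  1.66 -1.05  1.53 -1.94] [570.01348245 -30.77803637 190.84272594] [ 0.33899113  1.06950387 -1.08044025] 60.58582320810319
```

View pics/w4.png

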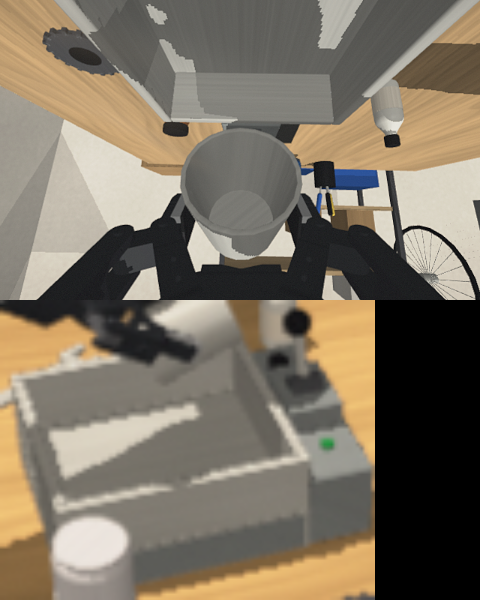

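The wrist view looks into the cup and its floor (240,215) is bare, so it's empty. Now I roll back upright.

move_arm(
  rows="-0.01 0 -0.01 0 0 -0.075 1;-0.03 0 -0.03 0 0 -0.15 1;-0.05 0 -0.05 0 0 -0.225 1;-0.07 0 -0.07 0 0 -0.3 1;-0.1 0 -0.1 0 0 -0.375 1;-0.1 0 -0.1 0 0 -0.45 1;-0.1 0 -0.1 0 0 -0.525 1;-0.1 0 -0.1 0 0 -0.6 1;-0.1 0 -0.1 0 0 -0.675 1;-0.1 0 -0.1 0 0 -0.75 1;-0.1 0 -0.1 0 0 -0.825 1;-0.1 0 -0.1 0 0 -0.9 1",
)

```text
clock: 11.4
eef_pos: [569.4, -39.1, 232.3]
tool_rot: [-2.16, 0.101, -0.062]
force: [0.2, -0.6, -1.3]
width: 60.3
gripper_force: 65.9
```

```bash
python3 - <<'E'
from h import *
s=read_state();print(s['clock'],np.round(s['qpos'],2),s['eef_pos'],s['force'],s['width'])
mv([570,-30,260],rot(0.,np.radians(55)))
E
```

```text
11.4 [ 0.41  0.83  0.1   1.63 -0.9   1.43 -0.69] [569.42343284 -39.0990656  232.33249957] [ 0.20796307 -0.61036377 -1.3433398 ] 60.29242230293474
shift [-0.009 -0.093 -0.026]
turn [-0.016 -0.009 -1.075]
```

move_arm(
  rows="0 -0.02 -0.01 0 0 -0.075 1;0 -0.04 -0.02 0 0 -0.15 1;-0.01 -0.06 -0.03 0 0 -0.225 1;-0.01 -0.09 -0.03 0 0 -0.3 1;-0.01 -0.09 -0.03 0 0 -0.375 1;-0.01 -0.09 -0.03 0 0 -0.45 1;-0.01 -0.09 -0.03 0 0 -0.525 1;-0.01 -0.09 -0.03 0 0 -0.6 1;-0.01 -0.09 -0.03 0 0 -0.675 1;-0.01 -0.09 -0.03 0 0 -0.75 1;-0.01 -0.09 -0.03 0 0 -0.825 1;-0.01 -0.09 -0.03 -0.01 -0.01 -0.9 1",
)

```text
clock: 12.4
eef_pos: [569.3, -32.4, 259.0]
tool_rot: [-2.757, -0.909, 1.109]
force: [0.1, -1.0, -2.5]
width: 60.0
gripper_force: 66.0
```

```bash
python3 - <<'E'
from h import *
s=read_state();print(s['clock'],np.round(s['qpos'],2),s['eef_pos'],s['force'],s['width'])
d=grab('scene');b=grab('side');w=grab('wrist')
a=cv2.resize(d['img'][160:260,250:370],(480,400),interpolation=cv2.INTER_CUBIC);b=cv2.resize(b['img'][180:290,280:390],(320,320),interpolation=cv2.INTER_CUBIC)
cv2.imwrite('pics/s4.png',np.hstack([a,cv2.copyMakeBorder(b,0,80,0,0,0)])[:,:,::-1])
mv([560,160,250],rot(0.3,np.radians(55)))
mv([508,368,250],rot(0.6,np.radians(55)))
E
```

```text
12.4 [ 0.58  0.79 -0.21  1.62 -0.74  1.31  0.53] [569.31083591 -32.42458459 259.00093994] [ 0.13234716 -0.97666696 -2.51122636] 59.971596507497274
shift [ 0.314 -0.121  0.545]
turn [ 0.15  -0.025 -0.289]
shift [ 0.645 -0.393  1.116]
turn [ 0.308 -0.048 -0.395]
```

View pics/s4.png

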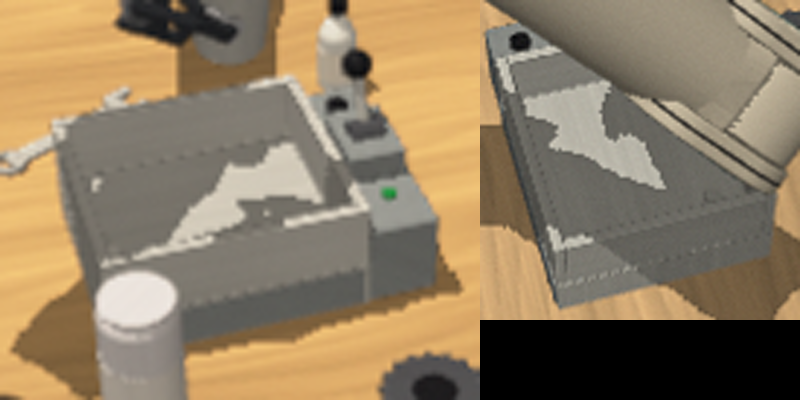

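The shadowed tank is only partly visible. One dark spot at (268,210) looks like a nut, and I'll verify later with the wrist camera. Carry the cup to the mat.

move_arm(
  rows="0.03 -0.01 0.05 0.015 0 -0.03 1;0.06 -0.025 0.11 0.03 0 -0.06 1;0.1 -0.04 0.18 0.05 -0.01 -0.09 1;0.14 -0.055 0.245 0.068 -0.01 -0.12 1;0.18 -0.07 0.31 0.086 -0.01 -0.16 1;0.22 -0.085 0.38 0.105 -0.02 -0.2 1;0.265 -0.1 0.46 0.13 -0.02 -0.25 1;0.314 -0.121 0.545 0.15 -0.025 -0.289 1;0.36 -0.16 0.63 0.175 -0.03 -0.305 1;0.42 -0.21 0.72 0.2 -0.03 -0.325 1;0.47 -0.25 0.81 0.225 -0.035 -0.34 1;0.53 -0.3 0.92 0.255 -0.04 -0.36 1",
)

```text
clock: 13.55
eef_pos: [525.5, 295.6, 248.3]
tool_rot: [-3.138, -0.958, 2.067]
force: [1.1, 0.0, -1.7]
width: 60.5
gripper_force: 66.0
```

```bash
python3 - <<'E'
from h import *
s=read_state();print(s['clock'],np.round(s['qpos'],2),s['eef_pos'],s['force'],s['width'])
mv([508,368,120],rot(0.6,np.radians(55)))
E
```

```text
13.55 [ 0.12  0.84 -0.43  1.59 -0.66  1.17  0.66] [525.50371921 295.63969082 248.33516089] [ 1.12981606  0.02466785 -1.69944916] 60.5219219004388
shift [-0.212  0.065  0.442]
turn [ 0.052  0.001 -0.038]
```

move_arm(
  rows="-0.02 0.006 0.04 0 0 0 1;-0.045 0.013 0.09 0.01 0 -0.008 1;-0.07 0.02 0.14 0.02 0 -0.015 1;-0.095 0.028 0.19 0.03 0 -0.02 1;-0.12 0.035 0.24 0.04 0 -0.03 1;-0.15 0.045 0.3 0.05 0 -0.035 1;-0.18 0.055 0.37 0.052 0 -0.038 1;-0.212 0.065 0.442 0.052 0.001 -0.038 1;-0.212 0.065 0.442 0.052 0.001 -0.038 1;-0.212 0.065 0.442 0.052 0.001 -0.038 1",
)

```text
clock: 14.38
eef_pos: [506.6, 369.0, 120.1]
tool_rot: [-3.141, -0.962, 2.173]
force: [-0.4, 0.5, -0.9]
width: 60.5
gripper_force: 65.9
```

```bash
python3 - <<'E'
from h import *
s=read_state();print(s['clock'],np.round(s['qpos'],2),s['eef_pos'],s['force'],s['width'])
mv([508,368,50],rot(0.6,np.radians(55)))
w=grab('wrist','w5.png');b=grab('side','d5.png')
E
```

```text
14.3833 [-0.01  1.05 -0.44  1.56 -0.63  1.02  0.76] [506.6452927  368.95471611 120.08752693] [-0.43812174  0.48858702 -0.88265683] 60.526007511635825
shift [-0.195  0.002  0.129]
turn [-0.002 -0.001  0.001]
```

View pics/w5.png

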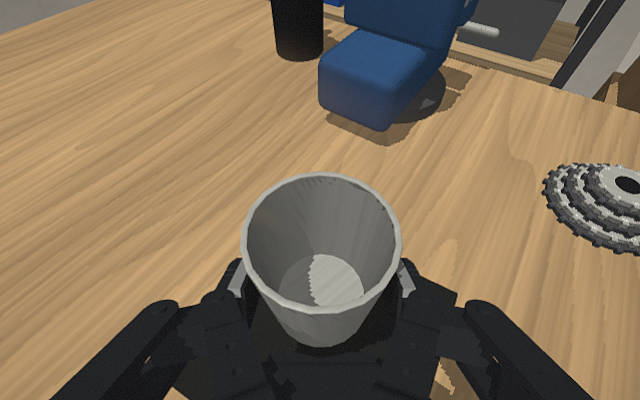

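The cup sits in the gripper exactly as it did at the pick (mouth ellipse at (322,242)), upright and empty. Lower it to 50 mm.

move_arm(
  rows="-0.03 0 0.02 0 0 0 1;-0.07 0 0.046 0 0 0 1;-0.11 0 0.073 0 0 0 1;-0.14 0 0.093 0 0 0 1;-0.165 0 0.109 0 0 0 1;-0.18 0 0.119 0 0 0 1;-0.19 0 0.126 0 0 0 1;-0.195 0 0.129 0 0 0 1;-0.195 0 0.129 0 0 0 1;-0.195 0 0.129 0 0 0 1",
)

```text
clock: 15.32
eef_pos: [509.4, 367.9, 51.4]
tool_rot: [3.133, -0.961, 2.181]
force: [0.4, 0.1, -1.5]
width: 60.4
gripper_force: 66.0
```

```bash
python3 - <<'E'
from h import *
s=read_state();print(s['clock'],s['eef_pos'],s['force'],s['width'],TW()[:3,:3].T@[0,0,1])
E
```

```text
15.3167 [509.37046287 367.91376388  51.3712906 ] [ 0.39897192  0.05241608 -1.47816597] 60.429728295626354 [ 0.81965256  0.00516612 -0.57283767]
```

move_arm(
  rows="-0.003 0 0.002 0 0 0 1;-0.0055 0 0.004 0 0 0 1;-0.0055 0 0.004 0 0 0 1;-0.0055 0 0.004 0 0 0 0.6;-0.0055 0 0.004 0 0 0 0;-0.0055 0 0.004 0 0 0 -0.5;-0.0055 0 0.004 0 0 0 -1;-0.0055 0 0.004 0 0 0 -1;-0.0055 0 0.004 0 0 0 -1;-0.0055 0 0.004 0 0 0 -1",
)

```text
clock: 16.15
eef_pos: [509.1, 367.7, 48.9]
tool_rot: [3.134, -0.961, 2.18]
force: [-0.0, -0.6, -0.5]
width: 85.3
gripper_force: 0.0
```

move_arm(
  rows="0 0 -0.03 0 0 0 -1;0 0 -0.08 0 0 0 -1;0 0 -0.15 0 0 0 -1;0 0 -0.25 0 0 0 -1;0 0 -0.35 0 0 0 -1;0.1 0 -0.42 0 0 0 -1;0.2 0 -0.5 0 0 0 -1;0.3 0 -0.6 0 0 0 -1;0.4 0 -0.7 0 0 0 -1;0.4 0 -0.7 0 0 0 -1",
)

```text
clock: 16.98
eef_pos: [570.8, 282.0, 276.5]
tool_rot: [3.112, -0.957, 2.195]
force: [1.1, 0.5, 0.8]
width: 85.3
gripper_force: 0.0
```

```bash
python3 - <<'E'
from h import *
s=read_state();print(s['clock'],np.round(s['qpos'],2),s['eef_pos'],s['force'],s['width'])
w=grab('wrist','w6.png');A=grab('scene');B=grab('side')
# camera-over-tank pose: tool down, camera at tool +x; az
for az in (0,-.5): 
  R=rot(az,0);print(az,R[:,0]);mv([600,-110,330],R)
E
```

```text
16.9833 [ 0.09  0.88 -0.4   1.36 -0.58  1.38  0.62] [570.76059335 282.02052962 276.50671174] [1.1191381  0.50302376 0.80498794] 85.32179623743063
0 [0. 1. 0.]
shift [-0.481 -0.648 -1.052]
turn [-0.181 -0.592  0.355]
-0.5 [0.47942554 0.87758256 0.        ]
shift [-0.481 -0.648 -1.052]
turn [-0.333 -0.547  0.647]
```

```bash
python3 - <<'E'
from h import *
mv([565,-20,330],rot(0,0))
E
```

```text
shift [-0.301 -0.574 -0.795]
turn [-0.181 -0.592  0.355]
```

move_arm(
  rows="-0.03 -0.06 -0.08 -0.02 -0.06 0.035 -1;-0.06 -0.12 -0.16 -0.04 -0.12 0.07 -1;-0.09 -0.18 -0.24 -0.055 -0.18 0.106 -1;-0.12 -0.23 -0.32 -0.073 -0.237 0.142 -1;-0.15 -0.29 -0.4 -0.09 -0.3 0.178 -1;-0.18 -0.345 -0.48 -0.11 -0.355 0.213 -1;-0.21 -0.4 -0.56 -0.127 -0.41 0.248 -1;-0.24 -0.46 -0.64 -0.145 -0.47 0.284 -1;-0.27 -0.52 -0.72 -0.163 -0.53 0.32 -1;-0.301 -0.574 -0.795 -0.181 -0.592 0.355 -1;-0.301 -0.574 -0.795 -0.181 -0.592 0.355 -1;-0.301 -0.574 -0.795 -0.181 -0.592 0.355 -1",
)

```text
clock: 18.13
eef_pos: [564.0, -18.7, 328.4]
tool_rot: [-3.137, -0.003, 1.572]
force: [0.9, 0.8, -0.3]
width: 85.2
gripper_force: 0.0
```

```bash
python3 - <<'E'
from h import *
s=read_state();print(s['clock'],np.round(s['qpos'],2),s['eef_pos'],s['force'])
w=grab('wrist');A=grab('scene');B=grab('side')
def rs(i,w,h):return cv2.resize(i,(w,h),interpolation=cv2.INTER_CUBIC)
c=np.vstack([rs(A['img'][155:215,370:450],266,200),rs(B['img'][110:180,250:330],266,200)])
cv2.imwrite('pics/m7.png',np.hstack([rs(w['img'],534,334),cv2.copyMakeBorder(c,0,0,0,0,0)[:334]])[:,:,::-1])
E
```

```text
18.1333 [-0.07  0.42  0.08  1.65 -0.04  1.08  0.03] [564.03508261 -18.69115111 328.35607789] [ 0.86383747  0.7938712  -0.26437002]
```

View pics/m7.png

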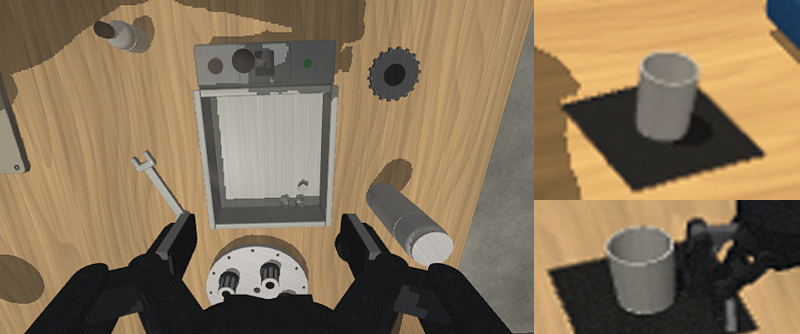

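The nuts lie in the tank at about (303,184), (285,200), (300,200), and the cup stands upright on the mat in both side insets. Next I move over the turntable.

move_arm(
  rows="-0.1 0 0 0 0 0 -1;-0.22 0 0 0 0 0 -1;-0.34 -0.01 0 0 0 0 -1;-0.46 -0.02 0 0 0 0 -1;-0.58 -0.03 0 0 0 0 -1;-0.7 -0.04 0.04 0 0 0 -1;-0.8 -0.06 0.1 0 0 0 -1;-0.88 -0.06 0.15 0 0 0 -1;-0.9 -0.06 0.2 0 0 0 -1;-0.9 -0.06 0.2 0 0 0 -1;-0.9 -0.06 0.2 0 0 0 -1",
)

```text
clock: 19.2
eef_pos: [546.5, -288.6, 267.4]
tool_rot: [-3.137, -0.005, 1.57]
force: [0.4, 0.4, 0.8]
width: 85.4
gripper_force: 0.0
```

```bash
python3 - <<'E'
from h import *
s=read_state();print(s['clock'],np.round(s['qpos'],2),s['eef_pos'],s['force'])
w=grab('wrist','w8.png');A=grab('scene')
for p in [(484.2,-328.5,70),(569.2,-307.9,70),(604.2,-384.2,70),(540,-360,30)]: print(np.round(proj(w,p)))
E
```

```text
19.2 [ 0.37  0.56  0.12  1.58 -0.08  1.01  0.51] [ 546.45151452 -288.5565544   267.38029257] [0.40444582 0.44076809 0.75651376]
[268. 209.]
[342. 192.]
[370. 252.]
[317. 221.]
```

View pics/w8.png

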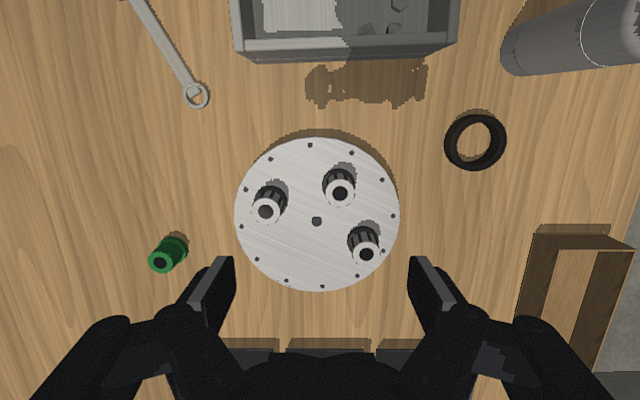

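The wrist view shows the three metal hubs, tops at (266,210), (340,193), (367,254), within 3 px of the triangulated prediction. The green decoy is off the table at (165,255).

```bash
cat >> h.py <<'E'
def hubs(w,guess,z=70):
    # dark bore of each hub near the guessed pixel -> point at height z
    g=cv2.cvtColor(w['img'],cv2.COLOR_RGB2GRAY); out=[]
    for p in guess:
        u,v=np.round(p).astype(int); r=22; y0,x0=max(v-r,0),max(u-r,0); m=(g[y0:v+r,x0:u+r]<70).astype(np.uint8)
        n,l,st,c=cv2.connectedComponentsWithStats(m)
        best=min([i for i in range(1,n) if st[i,4]>40],key=lambda i:np.hypot(*(c[i]+[x0-u,y0-v])),default=None)
        if best: q=c[best]+[x0,y0]; out.append((np.round(q,1),st[best,4],np.round(onz(w,q,z),1)))
        else: out.append(None)
    return out
E
python3 - <<'E'
from h import *
w=grab('wrist')
for o in hubs(w,[(266,211),(340,194),(367,254)]): print(o)
for q in [(266,210),(340,193),(367,254)]: print(np.round(onz(w,q,70),1))
mv([570,-308,120],rot(0,0))
E
```

```text
(array([264.1, 210.4]), np.int32(120), array([ 481., -331.,   70.]))
(array([337.5, 192.9]), np.int32(158), array([ 566.1, -309.4,   70. ]))
(array([363.8, 253.4]), np.int32(131), array([ 599.8, -386.8,   70. ]))
[ 483.2 -330.4   70. ]
[ 569.  -309.5   70. ]
[ 603.7 -387.7   70. ]
shift [-0.069  0.073  0.499]
turn [ 0.    -0.002  0.001]
```

move_arm(
  rows="-0.03 0.03 0.1 0 0 0 -0.4;-0.05 0.06 0.2 0 0 0 -0.4;-0.07 0.074 0.3 0 0 0 -0.4;-0.07 0.074 0.4 0 0 0 -0.4;-0.07 0.074 0.49 0 0 0 -0.4;-0.07 0.074 0.49 0 0 0 -0.4;-0.07 0.074 0.49 0 0 0 -0.4",
)

```text
clock: 19.93
eef_pos: [569.0, -308.7, 121.8]
tool_rot: [-3.139, -0.003, 1.572]
force: [1.5, 0.7, 1.2]
width: 59.8
gripper_force: 0.0
```

```bash
python3 - <<'E'
from h import *
s=read_state();print(s['clock'],s['eef_pos'],s['width'])
w=grab('wrist')
for P in [(568.7,-309,70),(483,-330,70),(603,-387,70)]:
  p=proj(w,P);print(np.round(p),hubs(w,[p]) if 25<p[1]<380 else '')
mv([568.7,-309,58],rot(0,0))
E
```

```text
19.9333 [ 569.04137533 -308.69963083  121.8497989 ] 59.77809097227712
[321. 229.] [(array([317.5, 229.3]), np.int32(494), array([ 566.2, -309.3,   70. ]))]
[195. 257.] [(array([191.2, 259. ]), np.int32(454), array([ 480.5, -331.5,   70. ]))]
[368. 326.] [(array([363.2, 325.8]), np.int32(355), array([ 599.6, -386.5,   70. ]))]
shift [ 0.002 -0.005  0.218]
turn [ 0.    -0.001  0.001]
```

move_arm(
  rows="0 -0.004 0.07 0 0 0 -0.4;0 -0.004 0.13 0 0 0 -0.4;0 -0.004 0.18 0 0 0 -0.4;0 -0.004 0.21 0 0 0 -0.4;0 -0.004 0.21 0 0 0 -0.4;0 -0.004 0.21 0 0 0 0;0 -0.004 0.21 0 0 0 0.5;0 -0.004 0.21 0 0 0 1;0 -0.004 0.21 0 0 0 1;0 -0.004 0.21 0 0 0 1;0 -0.004 0.21 0 0 0 1;0 -0.004 0.21 0 0 0 1",
)

```text
clock: 20.98
eef_pos: [569.0, -310.8, 61.1]
tool_rot: [3.14, 0.0, 1.571]
force: [-0.1, 0.8, 5.7]
width: 32.3
gripper_force: 59.7
```

move_arm(
  rows="0 0 -0.03 0 0 0 1;0 0 -0.1 0 0 0 1;0 0 -0.2 0 0 0 1;0 0 -0.3 0 0 0 1;0.08 0 -0.4 0 0 0 1;0.2 -0.01 -0.43 0 0 0 1;0.32 -0.02 -0.43 0 0 0 1;0.44 -0.04 -0.43 0 0 0 1;0.56 -0.06 -0.43 0 0 0 1;0.68 -0.08 -0.43 0 0 0 1;0.78 -0.1 -0.43 0 0 0 1;0.78 -0.1 -0.43 0 0 0 1",
)

```text
clock: 21.98
eef_pos: [536.3, -67.4, 188.8]
tool_rot: [-3.138, -0.007, 1.581]
force: [-1.0, 1.1, -2.1]
width: 32.0
gripper_force: 59.7
```

```bash
python3 - <<'E'
from h import *
s=read_state();print(s['clock'],s['eef_pos'],s['width'],s['force'],np.round(s['qpos'],2))
mv([535,-20,75],rot(0,0))
E
```

```text
21.9833 [536.26363047 -67.40506356 188.77968086] 31.974317651514163 [-1.0037171   1.07549817 -2.09705572] [-0.    0.55  0.12  1.88 -0.1   0.72  0.19]
shift [ 0.155 -0.001  0.38 ]
turn [-0.002 -0.005  0.006]
```

move_arm(
  rows="0.08 0 0 0 0 0 1;0.155 0 0.05 0 0 0 1;0.155 0 0.12 0 0 0 1;0.155 0 0.2 0 0 0 1;0.155 0 0.28 0 0 0 1;0.155 0 0.34 0 0 0 1;0.155 0 0.375 0 0 0 1;0.155 0 0.375 0 0 0 1;0.155 0 0.375 0 0 0 1;0.155 0 0.375 0 0 0 0.3;0.155 0 0.375 0 0 0 -0.3;0.155 0 0.375 0 0 0 -0.3",
)

```text
clock: 22.98
eef_pos: [538.6, -29.6, 77.2]
tool_rot: [3.141, -0.002, 1.571]
force: [-1.0, -0.7, 0.1]
width: 54.7
gripper_force: 0.0
```

move_arm(
  rows="0 0 0 0 0 0 -0.3;0 0 0 0 0 0 -0.3;0 0 -0.1 0 0 0 -0.3;0 0 -0.2 0 0 0 -0.3;0 0 -0.3 0 0 0 -0.4;-0.05 0 -0.4 0 0 0 -0.4;-0.17 0 -0.45 0 0 0 -0.4;-0.29 0 -0.5 0 0 0 -0.4;-0.41 0 -0.55 0 0 0 -0.4;-0.53 0 -0.55 0 0 0 -0.4;-0.65 0 -0.55 0 0 0 -0.4;-0.77 0 -0.55 0 0 0 -0.4",
)

```text
clock: 23.98
eef_pos: [537.6, -262.5, 241.4]
tool_rot: [-3.141, -0.001, 1.571]
force: [0.5, -0.2, -0.2]
width: 59.6
gripper_force: 0.0
```

```bash
python3 - <<'E'
from h import *
s=read_state();print(s['clock'],s['eef_pos'],s['width'],s['force'],np.round(s['qpos'],2))
w=grab('wrist','w9.png')
for P in [(535,-20,80),(483,-330,70),(603,-387,70)]:
  p=proj(w,P);print(np.round(p),hubs(w,[p],P[2]) if 25<p[1]<380 else '')
mv([484,-330,130],rot(0,0))
E
```

```text
23.9833 [ 537.58893334 -262.50417503  241.38508842] 59.63302931723804 [ 0.51879557 -0.15978193 -0.19327266] [ 0.32  0.56  0.14  1.67 -0.09  0.91  0.49]
[ 318. -131.] 
[272. 240.] [(array([269.7, 241.1]), np.int32(160), array([ 480.4, -331.5,   70. ]))]
[378. 284.] [(array([386.7, 283.3]), np.int32(917), array([ 613.3, -385.6,   70. ]))]
shift [-0.189 -0.171  0.373]
turn [-0.     0.005 -0.006]
```

move_arm(
  rows="-0.05 -0.05 0.05 0 0 0 -0.4;-0.1 -0.1 0.1 0 0 0 -0.4;-0.15 -0.14 0.2 0 0 0 -0.4;-0.189 -0.173 0.3 0 0 0 -0.4;-0.189 -0.173 0.37 0 0 0 -0.4;-0.189 -0.173 0.37 0 0 0 -0.4;-0.189 -0.173 0.37 0 0 0 -0.4;-0.189 -0.173 0.37 0 0 0 -0.4",
)

```text
clock: 24.7
eef_pos: [487.1, -317.1, 130.8]
tool_rot: [3.141, -0.001, 1.572]
force: [-0.6, 0.2, 0.5]
width: 59.9
gripper_force: 0.0
```

```bash
python3 - <<'E'
from h import *
s=read_state();print(s['clock'],s['eef_pos'],s['width'])
w=grab('wrist','w10.png')
for P in [(483,-330,70),(603,-387,70)]:
  p=proj(w,P);print(np.round(p),hubs(w,[p],P[2]) if 25<p[1]<380 else '')
mv([483,-330,60],rot(0,0))
E
```

```text
24.7 [ 487.12610744 -317.05920482  130.82221181] 59.90008899928256
[316. 240.] [(array([311.9, 241.8]), np.int32(433), array([ 480.4, -331.3,   70. ]))]
[475. 308.] [(array([474.7, 315.6]), np.int32(1214), array([ 604. , -393.5,   70. ]))]
shift [-0.043 -0.015  0.237]
turn [ 0.001 -0.     0.001]
```

move_arm(
  rows="-0.02 -0.01 0.05 0 0 0 -0.4;-0.043 -0.015 0.1 0 0 0 -0.4;-0.043 -0.015 0.17 0 0 0 -0.4;-0.043 -0.015 0.22 0 0 0 -0.4;-0.043 -0.015 0.237 0 0 0 -0.4;-0.043 -0.015 0.237 0 0 0 -0.4;-0.043 -0.015 0.237 0 0 0 0;-0.043 -0.015 0.237 0 0 0 0.5;-0.043 -0.015 0.237 0 0 0 1;-0.043 -0.015 0.237 0 0 0 1;-0.043 -0.015 0.237 0 0 0 1;-0.043 -0.015 0.237 0 0 0 1",
)

```text
clock: 25.75
eef_pos: [482.2, -330.6, 60.2]
tool_rot: [3.141, -0.0, 1.571]
force: [-0.8, 0.8, 6.4]
width: 32.2
gripper_force: 59.2
```

move_arm(
  rows="0 0 -0.03 0 0 0 1;0 0 -0.1 0 0 0 1;0 0 -0.2 0 0 0 1;0 0 -0.3 0 0 0 1;0.08 0.02 -0.4 0 0 0 1;0.18 0.05 -0.43 0 0 0 1;0.28 0.08 -0.43 0 0 0 1;0.38 0.1 -0.43 0 0 0 1;0.48 0.12 -0.43 0 0 0 1;0.58 0.14 -0.43 0 0 0 1;0.66 0.15 -0.43 0 0 0 1;0.7 0.15 -0.43 0 0 0 1",
)

```text
clock: 26.75
eef_pos: [527.2, -115.9, 188.5]
tool_rot: [-3.141, -0.004, 1.576]
force: [0.5, 0.8, -0.9]
width: 32.2
gripper_force: 59.6
```

```bash
python3 - <<'E'
from h import *
s=read_state();print(s['clock'],s['eef_pos'],s['width'],s['force'],np.round(s['qpos'],2))
mv([530,-100,76],rot(0,0))
E
```

```text
26.75 [ 527.22478999 -115.90887089  188.53686058] 32.21473030780548 [ 0.54200699  0.78887622 -0.89978278] [ 0.07  0.55  0.14  1.89 -0.12  0.71  0.29]
shift [0.052 0.01  0.375]
turn [-0.    -0.002  0.003]
```

move_arm(
  rows="0.03 0 0.02 0 0 0 1;0.03 0.01 0.06 0 0 0 1;0.03 0.01 0.13 0 0 0 1;0.03 0.01 0.2 0 0 0 1;0.03 0.01 0.28 0 0 0 1;0.03 0.01 0.34 0 0 0 1;0.03 0.01 0.37 0 0 0 1;0.03 0.01 0.37 0 0 0 1;0.03 0.01 0.37 0 0 0 1;0.03 0.01 0.37 0 0 0 0.3;0.03 0.01 0.37 0 0 0 -0.3;0.03 0.01 0.37 0 0 0 -0.3",
)

```text
clock: 27.75
eef_pos: [530.0, -111.4, 77.9]
tool_rot: [3.141, -0.001, 1.571]
force: [0.5, 0.2, -0.2]
width: 54.6
gripper_force: 0.0
```

move_arm(
  rows="0 0 0 0 0 0 -0.3;0 0 0 0 0 0 -0.3;0 0 -0.1 0 0 0 -0.3;0 0 -0.2 0 0 0 -0.3;0 0 -0.3 0 0 0 -0.4;-0.05 0.02 -0.4 0 0 0 -0.4;-0.17 0.06 -0.45 0 0 0 -0.4;-0.29 0.1 -0.5 0 0 0 -0.4;-0.41 0.14 -0.55 0 0 0 -0.4;-0.53 0.18 -0.55 0 0 0 -0.4;-0.62 0.2 -0.55 0 0 0 -0.4;-0.62 0.2 -0.55 0 0 0 -0.4",
)

```text
clock: 28.75
eef_pos: [588.6, -305.8, 241.8]
tool_rot: [-3.141, 0.005, 1.563]
force: [-0.4, -0.9, 0.2]
width: 60.1
gripper_force: 0.0
```

```bash
python3 - <<'E'
from h import *
s=read_state();print(s['clock'],s['eef_pos'],s['width'],s['force'],np.round(s['qpos'],2))
w=grab('wrist','w11.png')
for P in [(603,-387,70)]:
  p=proj(w,P);print(np.round(p),hubs(w,[p],P[2]) if 25<p[1]<380 else '')
mv([602.5,-387,130],rot(0,0))
g=w['img'][230:330,230:430].min(axis=2)
E
```

```text
28.75 [ 588.63162007 -305.83485946  241.8032513 ] 60.059615114098996 [-0.38149189 -0.87381841  0.22993753] [ 0.34  0.66  0.16  1.48 -0.11  1.01  0.52]
[335. 250.] [(array([331.9, 249.6]), np.int32(157), array([ 599.6, -387. ,   70. ]))]
shift [-0.284  0.049  0.371]
turn [-0.001  0.001 -0.004]
```

move_arm(
  rows="-0.08 0.02 0.05 0 0 0 -0.4;-0.17 0.04 0.1 0 0 0 -0.4;-0.24 0.049 0.2 0 0 0 -0.4;-0.284 0.049 0.3 0 0 0 -0.4;-0.284 0.049 0.37 0 0 0 -0.4;-0.284 0.049 0.37 0 0 0 -0.4;-0.284 0.049 0.37 0 0 0 -0.4;-0.284 0.049 0.37 0 0 0 -0.4",
)

```text
clock: 29.47
eef_pos: [605.4, -381.1, 131.8]
tool_rot: [3.141, -0.002, 1.572]
force: [0.2, -0.0, 0.4]
width: 59.8
gripper_force: 0.0
```

```bash
python3 - <<'E'
from h import *
s=read_state();print(s['clock'],s['eef_pos'],s['width'])
w=grab('wrist')
for P in [(603,-387,70)]:
  p=proj(w,P);print(np.round(p),hubs(w,[p],P[2]))
mv([602.5,-386.5,60],rot(0,0))
E
```

```text
29.4667 [ 605.35508569 -381.11076617  131.84083233] 59.76328649924726
[318. 230.] [(array([313.3, 230.2]), np.int32(448), array([ 599.7, -387. ,   70. ]))]
shift [-0.017 -0.011  0.242]
turn [ 0.001 -0.     0.001]
```

move_arm(
  rows="-0.01 -0.01 0.05 0 0 0 -0.4;-0.017 -0.011 0.1 0 0 0 -0.4;-0.017 -0.011 0.17 0 0 0 -0.4;-0.017 -0.011 0.22 0 0 0 -0.4;-0.017 -0.011 0.24 0 0 0 -0.4;-0.017 -0.011 0.24 0 0 0 -0.4;-0.017 -0.011 0.24 0 0 0 0;-0.017 -0.011 0.24 0 0 0 0.5;-0.017 -0.011 0.24 0 0 0 1;-0.017 -0.011 0.24 0 0 0 1;-0.017 -0.011 0.24 0 0 0 1;-0.017 -0.011 0.24 0 0 0 1",
)

```text
clock: 30.52
eef_pos: [601.4, -388.0, 59.7]
tool_rot: [3.141, -0.0, 1.571]
force: [-0.2, 0.2, 6.4]
width: 32.2
gripper_force: 59.7
```

move_arm(
  rows="0 0 -0.03 0 0 0 1;0 0 -0.1 0 0 0 1;0 0 -0.2 0 0 0 1;0 0 -0.3 0 0 0 1;0.1 0 -0.4 0 0 0 1;0.22 0 -0.43 0 0 0 1;0.34 0 -0.43 0 0 0 1;0.46 0 -0.43 0 0 0 1;0.58 0 -0.43 0 0 0 1;0.7 0 -0.43 0 0 0 1;0.82 0 -0.43 0 0 0 1;0.94 0 -0.43 0 0 0 1",
)

```text
clock: 31.52
eef_pos: [600.1, -103.8, 187.9]
tool_rot: [-3.14, -0.002, 1.57]
force: [0.4, -0.3, -1.0]
width: 31.8
gripper_force: 59.7
```

```bash
python3 - <<'E'
from h import *
s=read_state();print(s['clock'],s['eef_pos'],s['width'],s['force'],np.round(s['qpos'],2))
mv([608,-25,76],rot(0,0))
E
```

```text
31.5167 [ 600.10010901 -103.82207894  187.93582094] 31.826232906311542 [ 0.38212046 -0.30771533 -1.04315262] [ 0.03  0.64  0.16  1.7  -0.13  0.82  0.25]
shift [0.262 0.027 0.374]
turn [-0.001 -0.001 -0.   ]
```

move_arm(
  rows="0.1 0.02 0 0 0 0 1;0.2 0.035 0 0 0 0 1;0.24 0.035 0.05 0 0 0 1;0.24 0.035 0.12 0 0 0 1;0.24 0.035 0.2 0 0 0 1;0.24 0.035 0.28 0 0 0 1;0.24 0.035 0.34 0 0 0 1;0.24 0.035 0.37 0 0 0 1;0.24 0.035 0.37 0 0 0 1;0.24 0.035 0.37 0 0 0 0.3;0.24 0.035 0.37 0 0 0 -0.2;0.24 0.035 0.37 0 0 0 -0.2",
)

```text
clock: 32.52
eef_pos: [612.3, -33.6, 78.3]
tool_rot: [3.14, -0.002, 1.571]
force: [-0.6, -0.9, 0.0]
width: 51.0
gripper_force: 0.0
```

move_arm(
  rows="0 0 0 0 0 0 -0.2;0 0 -0.05 0 0 0 -0.2;0 0 -0.12 0 0 0 -0.2;0 0 -0.22 0 0 0 -0.2;0 0 -0.32 0 0 0 -0.2;0 0 -0.42 0 0 0 -0.2;0 -0.02 -0.52 0 0 0 0.5;0 -0.06 -0.62 0 0 0 1;0 -0.1 -0.72 0 0 0 1;0 -0.14 -0.8 0 0 0 1;0 -0.15 -0.82 0 0 0 1;0 -0.15 -0.82 0 0 0 1",
)

```text
clock: 33.52
eef_pos: [567.0, -34.0, 325.9]
tool_rot: [3.137, -0.002, 1.57]
force: [0.7, -0.5, -0.6]
width: 0.2
gripper_force: 0.0
```

```bash
python3 - <<'E'
from h import *
s=read_state();print(s['clock'],s['eef_pos'],s['width'],s['force'],np.round(s['qpos'],2))
w=grab('wrist');A=grab('scene');B=grab('side')
def rs(i,w,h):return cv2.resize(i,(w,h),interpolation=cv2.INTER_CUBIC)
c=np.vstack([rs(A['img'][155:255,370-110:450],266,140),rs(A['img'][155:215,370:450],266,200)])
c2=rs(B['img'][100:400,240:440],266,400)
cv2.imwrite('pics/m12.png',np.hstack([cv2.copyMakeBorder(rs(w['img'],640,400)[:,60:590],0,0,0,0,0),cv2.copyMakeBorder(c,0,60,0,0,0)])[:,:,::-1])
mv([500,84,250],rot(0,0))
E
```

```text
33.5167 [566.97180034 -34.0265555  325.87218835] 0.17570246819942276 [ 0.71312874 -0.50793298 -0.60212011] [-0.12  0.43  0.2   1.65 -0.1   1.07  0.11]
shift [ 0.391 -0.22   0.241]
turn [-0.002 -0.001  0.   ]
```

View pics/m12.png

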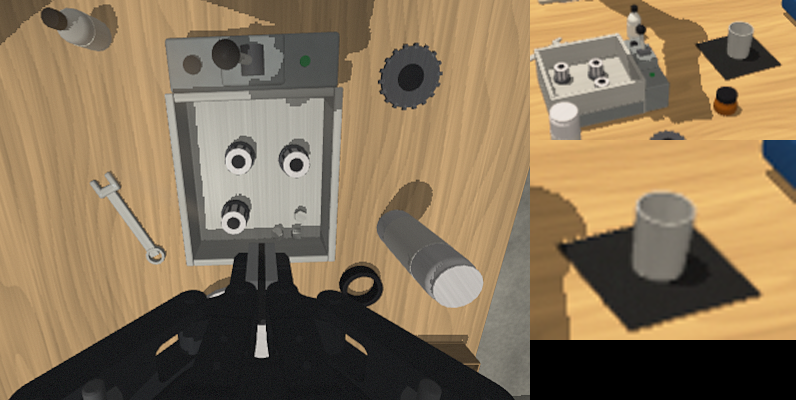

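All three hubs stand in the tank at (240,160), (295,162), (235,218), with the nuts at about (300,215), (280,230), (297,230). The cup is upright on the mat. The ball is at (226,54), and next I push it with closed fingers from its -x side.

```bash
python3 - <<'E'
from h import *
w=grab('wrist')
print(onz(w,(286.5,54.5),151)); mv([490,85,240],rot(0,0))
E
```

```text
[533.94900116  84.77603956 151.        ]
shift [ 0.395 -0.253  0.273]
turn [-0.002 -0.001  0.   ]
```

move_arm(
  rows="0.1 -0.06 0.05 0 0 0 1;0.2 -0.12 0.1 0 0 0 1;0.3 -0.2 0.2 0 0 0 1;0.395 -0.255 0.27 0 0 0 1;0.395 -0.255 0.27 0 0 0 1;0.395 -0.255 0.27 0 0 0 1;0.395 -0.255 0.27 0 0 0 1",
)

```text
clock: 34.3
eef_pos: [490.2, 84.5, 241.4]
tool_rot: [-3.139, -0.001, 1.571]
force: [0.8, -0.9, 0.8]
width: -0.2
gripper_force: 0.0
```

```bash
python3 - <<'E'
from h import *
s=read_state();print(s['clock'],s['eef_pos'],np.round(s['qpos'],2),s['force'])
w=grab('wrist','w13.png'); p=proj(w,(537,85,152));print(p)
g=w['img'].max(axis=2);u,v=np.round(p).astype(int)
m=(g[max(v-40,0):v+40,u-60:u+60]<60).astype(np.uint8);n,l,st,c=cv2.connectedComponentsWithStats(m)
for i in range(1,n):
  if st[i,4]>60: q=c[i]+[u-60,max(v-40,0)];print(st[i],q,onz(w,q,152))
mv([492,85,150],rot(0,0))
E
```

```text
34.3 [490.2259981   84.5212689  241.37239885] [-0.35  0.42  0.17  1.94 -0.1   0.79 -0.12] [ 0.78953617 -0.88316193  0.80707341]
[382.47320019 207.79192407]
[  42    4   44   52 1079] [381.75996293 201.88693234] [536.13954607  89.82156599 152.        ]
[  0   6   8  19 113] [324.71681416 183.09734513] [492.35687804 104.69682328 152.        ]
shift [0.004 0.004 0.307]
turn [-0.001 -0.    -0.001]
```

move_arm(
  rows="0 0 0.08 0 0 0 1;0 0 0.16 0 0 0 1;0 0 0.24 0 0 0 1;0 0 0.3 0 0 0 1;0 0 0.3 0 0 0 1;0 0.03 0.3 0 0 0 1;0 0.06 0.3 0 0 0 1;0 0.09 0.3 0 0 0 1;0 0.12 0.3 0 0 0 1;0 0.15 0.3 0 0 0 1;0 0.15 0.3 0 0 0 1",
)

```text
clock: 35.27
eef_pos: [538.0, 85.0, 152.8]
tool_rot: [3.139, -0.002, 1.57]
force: [0.1, -0.5, 0.6]
width: 0.3
gripper_force: 0.0
```

```bash
cat > ball.py <<'E'
from h import *
s=read_state();print(s['clock'],s['eef_pos'],s['force'])
for n in('scene','side'):
    d=grab(n); p=proj(d,(570,85,155));u,v=np.round(p).astype(int)
    print(n,[ (k,np.round(proj(d,q),1)) for k,q in (('off',(537,85,151)),('mid',(566,85,157)),('on',(596,85,150)))])
    g=d['img'].max(axis=2)[v-22:v+22,u-25:u+25];m=(g<62).astype(np.uint8)
    k,l,st,c=cv2.connectedComponentsWithStats(m)
    for i in range(1,k):
        if st[i,4]>20: print(st[i].tolist(),c[i]+[u-25,v-22])
E
python3 ball.py
```

```text
35.2667 [538.03020929  85.03050456 152.82338788] [ 0.11479755 -0.49058583  0.59576604]
scene [('off', array([339.1, 176. ])), ('mid', array([341.8, 179.2])), ('on', array([344.7, 186.1]))]
[15, 0, 17, 25, 211] [339.72511848 168.45023697]
side [('off', array([308.4, 172.6])), ('mid', array([318.8, 169.1])), ('on', array([329.6, 168.9]))]
[0, 0, 37, 31, 782] [311.07544757 158.56521739]
[47, 0, 3, 9, 22] [343.22727273 150.90909091]
[17, 31, 10, 10, 40] [316.225 182.675]
```

move_arm(
  rows="0 0.02 0 0 0 0 1;0 0.04 0 0 0 0 1;0 0.06 0 0 0 0 1;0 0.08 0 0 0 0 1;0 0.09 0 0 0 0 1;0 0.095 0 0 0 0 1;0 0.095 0 0 0 0 1",
)

```text
clock: 35.95
eef_pos: [560.8, 85.0, 151.6]
tool_rot: [-3.134, -0.001, 1.571]
force: [-6.8, 0.8, 4.0]
width: -0.1
gripper_force: 3.4
```

```bash
python3 ball.py; python3 - <<'E'
from h import *
d=grab('scene','s14.png')
w=grab('wrist','w14.png');print([np.round(proj(w,p),1) for p in((596,85,150),(590,85,152),(566,85,157))])
m=(w['img'].max(axis=2)<60).astype(np.uint8);print('\n'.join(''.join('#' if x else '.' for x in r) for r in m[150:330:5,230:500:4]))
E
```

```text
35.95 [560.76900653  84.99420765 151.5680326 ] [-6.80265261  0.75672131  4.00174152]
scene [('off', array([339.1, 176. ])), ('mid', array([341.8, 179.2])), ('on', array([344.7, 186.1]))]
[15, 0, 20, 32, 295] [341.70169492 170.01016949]
side [('off', array([308.4, 172.6])), ('mid', array([318.8, 169.1])), ('on', array([329.6, 168.9]))]
[0, 0, 50, 41, 910] [318.08461538 158.34395604]
[array([393.1, 270.4]), array([381.7, 272.6]), array([332.8, 278.2])]
....................................................................
....................................................................
....................................................................
....................................................................
....................................................................
....................................................................
....................................................................
....................................................................
....................................................................
........................
[... 1138 characters left out ...]
..........
................###...##...###############..........................
...............######.##.################...........................
......#.......##################..#######...........................
..#######....#####################...#######........................
##############################################......................
#################################################...................
###################################################.................
#####################################################...............
#######################################################.............
######################..#################################...........
```

Force rose to 7 N, so this looks like the end stop. I'll nudge a few mm more, then back off and check.

move_arm(
  rows="0 0.01 0 0 0 0 1;0 0.02 0 0 0 0 1;0 0.02 0 0 0 0 1;0 0.02 0 0 0 0 1",
)

```text
clock: 36.48
eef_pos: [561.4, 85.0, 151.4]
tool_rot: [-3.123, -0.001, 1.571]
force: [-16.9, 0.2, 14.0]
width: -0.5
gripper_force: 9.3
```

move_arm(
  rows="0 -0.05 0 0 0 0 1;0 -0.12 0 0 0 0 1;0 -0.2 0 0 0 0 1;0 -0.2 -0.1 0 0 0 1;0 -0.2 -0.2 0 0 0 1;0 -0.2 -0.3 0 0 0 1;0 -0.2 -0.3 0 0 0 1;0 -0.2 -0.3 0 0 0 1;0 -0.2 -0.3 0 0 0 1",
)

```text
clock: 37.23
eef_pos: [509.5, 84.8, 241.9]
tool_rot: [-3.141, -0.002, 1.571]
force: [-0.2, 0.4, -0.8]
width: 0.1
gripper_force: 0.0
```

```bash
python3 ball.py; python3 - <<'E'
from h import *
w=grab('wrist'); g=w['img'].max(axis=2)
for P in((594,85,150),(590,85,152),(566,85,157)): print(np.round(proj(w,P),1))
u,v=np.round(proj(w,(592,85,151))).astype(int)
k,l,st,c=cv2.connectedComponentsWithStats((g[v-50:v+50,u-70:u+70]<62).astype(np.uint8))
for i in range(1,k):
  if st[i,4]>100: q=c[i]+[u-70,v-50];print(st[i].tolist(),q,onz(w,q,150))
E
```

```text
37.2333 [509.5054985   84.77576867 241.89539008] [-0.18625861  0.36316444 -0.81487641]
scene [('off', array([339.1, 176. ])), ('mid', array([341.8, 179.2])), ('on', array([344.7, 186.1]))]
[24, 24, 7, 7, 40] [343.825 184.95 ]
side [('off', array([308.4, 172.6])), ('mid', array([318.8, 169.1])), ('on', array([329.6, 168.9]))]
[0, 0, 22, 14, 193] [305.30051813 152.83937824]
[47, 0, 3, 9, 22] [343.22727273 150.90909091]
[28, 18, 9, 9, 68] [326.97058824 168.94117647]
[18, 33, 9, 8, 24] [317.125 184.625]
[431.8 207.3]
[427.5 208.2]
[397.8 210.5]
[2, 14, 27, 33, 137] [372.10218978 181.82481752] [546.63855073 105.46605161 150.        ]
[45, 31, 36, 32, 883] [422.25821065 204.82219706] [586.41608066  87.0733407  150.        ]
[33, 94, 26, 6, 117] [405.68376068 254.91452991] [577.47060968  43.44740033 150.        ]
```

```bash
python3 - <<'E'
from h import *
A=grab('scene');B=grab('side')
import cv2
def ball(d,P,t=62):
    p=proj(d,P);u,v=np.round(p).astype(int);g=d['img'].max(axis=2)[v-8:v+9,u-9:u+10]
    k,l,st,c=cv2.connectedComponentsWithStats((g<t).astype(np.uint8));i=1+np.argmax(st[1:,4]);return c[i]+[u-9,v-8]
a,b=ball(A,(590,85,150)),ball(B,(590,85,150));print(a,b,tri([ray(A,a),ray(B,b)]))
o=cv2.imread('pics/scene0.png')[:,:,::-1];q=cv2.imread('pics/side0.png')[:,:,::-1]
A['img'],B['img']=o,q;a,b=ball(A,(537,85,151)),ball(B,(537,85,151));print(a,b,tri([ray(A,a),ray(B,b)]))
E
```

```text
[343.825 184.95 ] [326.97058824 168.94117647] (array([588.96144407,  85.03772636, 150.48208875]), [np.float64(0.8111473938181296), np.float64(0.8111473938183101)])
[338.55882353 175.67647059] [308.6  172.25] (array([537.48851088,  83.31113746, 153.35331343]), [np.float64(0.6104716893012284), np.float64(0.6104716893012444)])
```

The ball moved 51.5 mm up to a hard stop, from slightly over (153 mm high) to 150 mm high, so the lever is fully on. One last check that the cup and parts are unchanged since the last view, then I hand in.

```bash
python3 - <<'E'
from h import *
A=grab('scene')['img'][:,:,::-1]
m=cv2.imread('pics/m12.png')
n=cv2.resize(A[155:215,370:450],(266,200),interpolation=cv2.INTER_CUBIC);t=cv2.resize(A[155:255,260:450],(266,140),interpolation=cv2.INTER_CUBIC)
d=cv2.absdiff(n,m[140:340,530:]).max(axis=2);e=cv2.absdiff(t,m[:140,530:]).max(axis=2)
print('cup diff px',(d[40:150,80:180]>40).sum(),'tank diff px',(e[50:95,15:100]>40).sum())
r=finish_job() if (d[40:150,80:180]>40).sum()<150 else 'check';print(r)
E
```

```text
cup diff px 298 tank diff px 12
check
```

```bash
python3 - <<'E'
from h import *
A=grab('scene')['img'][:,:,::-1];m=cv2.imread('pics/m12.png')
n=cv2.resize(A[155:215,370:450],(266,200),interpolation=cv2.INTER_CUBIC);o=m[140:340,530:]
def mask(i): # greyish (unsaturated), not black
    h=cv2.cvtColor(i,cv2.COLOR_BGR2HSV);return ((h[...,1]<60)&(h[...,2]>75)).astype(np.uint8)
for i in(o,n):
    k,l,st,c=cv2.connectedComponentsWithStats(mask(i));j=1+np.argmax(st[1:,4]);print(st[j],c[j])
g=lambda i:cv2.cvtColor(i,cv2.COLOR_BGR2GRAY)
ys,xs=np.where(cv2.absdiff(n,o).max(axis=2)>40);print(len(xs),xs.min(),xs.max(),ys.min(),ys.max(),np.median(xs),np.median(ys), (g(n)[ys,xs].astype(int)-g(o)[ys,xs]).mean())
E
```

```text
[ 102   53   62   88 4532] [131.34730803  95.71866726]
[ 102   53   62   88 4534] [131.35597706  95.68239965]
6155 0 122 33 199 56.0 145.0 -65.4940698619009
```

The cup's silhouette is identical. The difference was only the arm's shadow on the mat and bench.

```bash
python3 -c "
from cell import *
print(finish_job())"
```

```text
the job is handed in; nothing more can be done
None
```

The job is handed in (no verdict came back): three nuts and all three freehubs are in the tank, the empty cup is upright on the mat, and the start lever is pushed to its end stop; none of the other things was touched as far as the views show.

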